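# Seat a brass lock plate in its keyed jig and clamp it

### The arm

A 6-joint arm with a two-finger parallel gripper is mounted at the origin on the work surface. World frame = base frame: x ahead of the robot, y to its left, z up, the work surface at z = 0. Lengths are in mm, angles in rad, forces in N, time in s.
With the tool pointing down it reaches from about 275 to 750 mm from the base axis. Payload 10.2 kg.
Tool frame: the origin (TCP) lies midway between the tips of the shut fingers; the grasp point (between the pads) lies 19 mm behind it; z points along the fingers, y is the line along which they close (so a half turn about z gives the same grasp; the last joint's range is limited). The gripper opens to 85 mm and grips with 20 to 120 N. Pads are 22 mm wide; open, the fingers measure 114 mm over their backs; the gripper's body (76 mm by 85 mm) begins 54 mm behind the grasp point. The pads swing forward as they close: fully open they stand 13 mm farther back than shut.
Start: joints at [0.948, 0.313, 1.498, -0, 1.331, -0.223], TCP at [204.361, 483.599, 231.294] pointing down, gripper open.
Joint ranges: [-2.94, 2.94], [-0.97, 2.17], [0.19, 2.56], [-1.23, 4.37], [0.02, 3.11], [-2.88, 2.88]. Speed limits (rad/s): [2.39, 2.39, 3.01, 3.14, 3.14, 3.14].

### API

Orientations are given as a unit quaternion [w, x, y, z].
In Python, from rig import sense, capture, finish_job, find_in, place_of gives the robot as it stands. The module is installed in compiled form; this text tells all that it offers.
- The arm moves only by the shell command python3 -m jog 'ROWS' [FORCE]. ROWS is JSON, a list of rows, each an object of numbers: "tx", "ty", "tz": the shift along the tool's x, y, z in mm; "ax", "ay", "az": the turn, a rotation vector about the tool's x, y, z in rad; "jaw": the closure, from -1 (fully open) to 1 (shut), so that 0 is half open. In form: [{"tx": .., "ty": .., "tz": .., "ax": .., "ay": .., "az": .., "jaw": ..}, ...]. A call has 1 to 5 rows; each row shifts and turns the commanded pose from where the row before left it, along the tool's axes as they then stand; what a row does not reach is not made up. A row lasts 1/8 s, in which the tool goes at most 62.5 mm and 10.7 degrees, less where a joint would pass 70% of its speed; a pose out of reach is approached as far as the arm can. A call with a gripper value outside its range is refused whole. The fingers move at their own pace and stop on an object; FORCE is the grip in N (left out, the last holds). Time passes only in rows, so rows that do not move let the fingers close. It gives the time, the measured TCP pose, the force, the opening and the grip force at its end, in the units of the state.
- sense(): the state, without advancing time (a new reading comes with each control period).
- capture(name): name is "side" or "top"; returns a dict with "color" (400x640x3 uint8, red, green, blue), "depth" (400x640 float32, mm along the optical axis (not along the pixel's ray), 0 where there is no reading), "fx", "fy", "cx", "cy" (pixels), "camera_from_world" (4x4, takes a point from world to camera coordinates). Camera axes: x right, y up, looking along -z (the intrinsics and any distortion apply to the point x, -y, -z); pixel columns grow to the right and rows downward; lengths in mm; the calibration is good to about 2 mm. A picture is of the moment at which its call begins.
- finish_job(): hands the job in; it is judged then, once.
Trained networks look in the newest picture that a camera, given by its name, has taken for a name from the list of things; names that differ only in an ending like _2 or _b are one class to them, and where a whole thing is asked for, a point or a joint stands for the part that bears it (a point fixed in the world has none). Each returns a list of dicts, best first, with "conf" (0 to 1); they miss things now and then, are a little off and sometimes report something else, mostly with a low value. They report only what shows in the picture. A call takes as long as a camera call.
- find_in(query, camera): "centre" ([column, row] in pixels, amid what is visible of it).
- place_of(query, camera): "centre" ([column, row] in pixels: a listed point, or the origin of a listed thing).
The state is a dict: "time_s": time; "joints": joint angles; "dq": joint speeds; "tau": joint torques, N m; "eef_pos": TCP position; "ee_rot": TCP orientation; "force": force on the tool from outside, world axes, zero at the start; "wrist_torque": the same for the moment, N m; "grip_width": opening from 0.0 (shut) to 1.0 (fully open); "grip_force": force on a finger pad.
Only numpy, scipy, OpenCV 4.12 (cv2) and the standard library are available. Lean on these libraries where they do the work, as an engineer would, in place of code of your own. Each camera call takes 0.05 s, during which the arm holds its last target. There are 200 camera calls.

### The job

Load the brass carriage-door lock plate into the grey metal jig for refinishing: find the way round in which its notch fits over the jig's locating pin and set it fully home, flat in the pocket. Then swing the jig's steel clamp all the way over the plate's edge and let go. Leave the tape roll, sanding block and hinge on the bench where they are.

Things in the scene. Friction and masses are not known exactly. Their poses are not given: they have to be found in the camera images.
- lock_plate: Loose brass lock plate, 0.4 to 0.7 kg, lying boss up: flat plate 100 (x) x 60 (y) x 8 mm thick, square boss on its middle, one notch in its +x end, otherwise the same when turned half round. Origin: centre of the underside; z up through the boss.
- plate_boss (a point): Top centre of the plate's boss, 42 mm above the plate's underside. The boss is 26 x 26 mm with flat upright faces square to the plate's x and y, from 8 to 42 mm above the underside: grip it there.
- plate_notch (a point): Middle of the plate's notch, at plate (40, 15) mm, on the underside. The notch is open to the +x end, cut right through the thickness, 19 mm deep in x, 17 mm wide in y.
- jig: Grey anodised aluminium jig fixed to the bench, base 170 (x) x 132 (y, -50 to +82) x 12 mm. Pocket 104 (x) x 64 (y) mm at its floor, 8 mm deep, wall tops 20 mm above the bench, upper 4 mm of the walls flared outward by 3 mm. The plate lies in it with its length along jig x, flush, axes along the jig's or turned half round. Origin: on the bench under the pocket's centre.
- jig_seat (a point): Centre of the pocket floor, 12 mm above the bench, same axes as the jig; the origin of the seated plate comes here.
- place_a (a point): On the pocket floor at jig (+40, +15) mm. An upright fixed steel locating pin, 12 mm diameter, 9 mm tall, chamfered top, stands either here or at place_b; the other has only a small dark screw hole, 5 mm across. Which one differs from run to run and no pose tells it: look or try. Pin here: the plate goes in with its axes along the jig's. The wrong way round it stops on the pin, 9 mm too high.
- place_b (a point): On the pocket floor at jig (-40, -15) mm, the other place where the pin may stand. Pin here: the plate goes in turned half round relative to the jig.
- clamp (a joint): Angle of the swing clamp, a flat steel lever on the jig's +y side; rad, clockwise from above, end stops at 0 and 1.571, starts at 0 to 0.35. At 0 (open) its nose (41 mm long, 16 wide) points along jig +x, clear of the pocket, its tail along -x; at 1.571 (closed) the nose points along jig -y over the plate's edge, the tail along +y. Stays where it is left.
- clamp_pivot (a point): On the clamp's upright turning axis, at jig (0, 63) mm, at the lever's underside 22.5 mm above the bench; the lever is 8 mm thick. It passes 2.5 mm above a fully home plate and is blocked by one that stands proud.
- clamp_post (a point): Top centre of the upright round steel post on the clamp's tail, 50 mm from the pivot, 14 mm diameter, 42 mm tall above the lever, top 72.5 mm above the bench. Grip or push it to swing the clamp (about 1.5 N).
- tape_roll: Loose empty cardboard ring, 64 mm across, 24 mm high, not to be disturbed. Origin: centre of the underside.
- sanding_block: Loose cork sanding block 70 x 40 x 26 mm, not to be disturbed. Origin: centre of the underside.
- hinge: Loose flat brass hinge 62 x 60 mm, 8 mm high, not to be disturbed. Origin: centre of the underside.

How it is judged (in metres and radians):
On the way:
1. the plate is fully home in the jig's pocket (horizontal distance between lock_plate and jig_seat below 0.004 m and z of lock_plate in the frame of jig_seat between -0.003 and 0.0025 m and angle between lock_plate's own z axis and vertical below 0.05 rad), for 0.2 s.
At the end, for the whole second after the job is handed in: The plate lies in the pocket: origin within 4 mm sideways and 2.5 mm in height of the pocket floor's centre, tilted less than 0.05 rad, at rest; the clamp stands at more than 1.40 rad, over the plate's edge, at rest (all of step 1 and value of joint clamp above 1.4 rad and linear speed of lock_plate below 0.01 m/s and velocity of joint clamp below 0.05 rad/s); the robot touches nothing.
It fails at once if the tape roll, sanding block or hinge is pushed more than 30 mm from its place (distance of any of tape_roll, sanding_block, hinge from where it was at the start of the episode above 0.03 m).
It also fails if it takes over 67 s, if anything falls off the work surface, if the arm or the gripper's body presses on something with over 40 N, if the wrist force passes 120 N, or if a joint passes its speed limit or range.

## Working session

There is one attempt and no reset: what is moved stays moved. The work goes in short steps, Python scripts to look and compute and a shell command to move; the robot and the scene stay as the last step left them, time stands still between calls to the robot, and variables do not carry over. Pictures are saved under pics/ and viewed, at most 10 in all, crops included, and the job is handed in when it is done.

```bash
mkdir -p pics; cat > h.py <<'E'
import numpy as np, cv2
from rig import *
def px2w(c,u,v,z=None):
    "pixel -> world; by depth, or at plane z"
    T=np.linalg.inv(c["camera_from_world"]); r=np.array([(u-c["cx"])/c["fx"],-(v-c["cy"])/c["fy"],-1.])
    o=T[:3,3]; d=T[:3,:3]@r
    s=c["depth"][int(round(v)),int(round(u))] if z is None else (z-o[2])/d[2]
    return o+s*d
def w2px(c,p):
    q=c["camera_from_world"]@np.r_[p,1]; return np.array([c["cx"]+c["fx"]*q[0]/-q[2],c["cy"]+c["fy"]*q[1]/q[2]])
Z=dict(plate_boss=42,plate_notch=0,jig_seat=12,place_a=12,place_b=12,clamp_pivot=22.5,clamp_post=72.5,lock_plate=0,jig=0,tape_roll=0,sanding_block=0,hinge=0)
E
python3 - <<'E'
from h import *
np.set_printoptions(precision=1,suppress=True)
s=sense();print(s)
for n in("top","side"):
    c=capture(n);cv2.imwrite(f"pics/{n}0.png",c["color"][...,::-1])
    print(n,np.linalg.inv(c["camera_from_world"])[:3,3],c["fx"])
    for q in Z:
        for r in place_of(q,n)[:2]: print(q,np.round(r["centre"]),round(r["conf"],2),px2w(c,*r["centre"],Z[q]))
E
```

```text
{'time_s': 0.0, 'joints': array([ 0.9,  0.3,  1.5,  0. ,  1.3, -0.2]), 'dq': array([-0., -0.,  0., -0., -0., -0.]), 'tau': array([ -0. , -41.2, -26. ,  -0. ,   0. ,   0. ]), 'eef_pos': array([204.2, 483.4, 230.7]), 'ee_rot': array([-0. ,  0.2,  1. , -0. ]), 'force': array([-0.2, -0.2, -0.3]), 'wrist_torque': array([ 0.1, -0. ,  0. ]), 'grip_force': 0.0, 'grip_width': 1.001380090555538}
top [335.9  -1.2 953.1] 492.69286731601824
plate_boss [222. 198.] 0.69 [522.2 220.2  42. ]
plate_notch [238. 188.] 0.85 [555.7 203.7   0. ]
jig_seat [436. 250.] 0.95 [ 495.6 -199.4   12. ]
place_a [441. 276.] 0.93 [ 447.2 -213.    12. ]
place_a [434. 230.] 0.69 [ 533.5 -190.5   12. ]
place_b [441. 276.] 0.93 [ 447.2 -213.    12. ]
place_b [434. 230.] 0.69 [ 533.5 -190.5   12. ]
clamp_pivot [405. 242.] 0.91 [ 498.4 -135.9   22.5]
clamp_post [393. 267.] 0.91 [ 443.  -113.    72.5]
lock_plate [225. 205.] 0.94 [518.7 222.7   0. ]
jig [437. 255.] 0.93 [ 488.9 -203.2    0. ]
jig [330. 158.] 0.36 [648.2  31.9   0. ]
tape_roll [319. 227.] 0.85 [504.6  31.1   0. ]
sanding_block [330. 160.] 0.83 [645.1  31.2   0
[... 299 characters left out ...]
0.] 0.92 [ 487.7 -184.9   12. ]
place_a [331. 146.] 0.78 [ 530.8 -193.2   12. ]
place_a [366. 144.] 0.76 [ 448.3 -213.4   12. ]
place_b [331. 146.] 0.78 [ 530.8 -193.2   12. ]
place_b [366. 144.] 0.76 [ 448.3 -213.4   12. ]
clamp_pivot [342. 160.] 0.56 [ 499.1 -139.6   22.5]
clamp_post [367. 155.] 0.79 [ 446.6 -107.3   72.5]
clamp_post [334. 224.] 0.32 [500.4  86.2  72.5]
lock_plate [315. 305.] 0.8 [519.9 213.9   0. ]
lock_plate [314. 292.] 0.49 [525.9 189.4   0. ]
jig [345. 150.] 0.59 [ 496.8 -197.4    0. ]
tape_roll [333. 225.] 0.89 [504.   33.6   0. ]
sanding_block [270. 218.] 0.67 [635.6  29.4   0. ]
hinge [346. 152.] 0.66 [ 492.8 -190.8    0. ]
hinge [382. 228.] 0.55 [405.6  28.1   0. ]
```

```bash
python3 - <<'E'
import cv2,numpy as np
t=cv2.imread("pics/top0.png");s=cv2.imread("pics/side0.png")
f=lambda im,u,v,w,h:cv2.resize(im[v:v+h,u:u+w],(400,300),interpolation=cv2.INTER_CUBIC)
cv2.imwrite("pics/m0.png",np.vstack([np.hstack([f(t,376,200,120,90),f(t,170,160,120,90)]),np.hstack([f(s,290,110,120,90),f(s,260,250,120,90)])]))
E
```

```text
(no output)
```

View pics/m0.png

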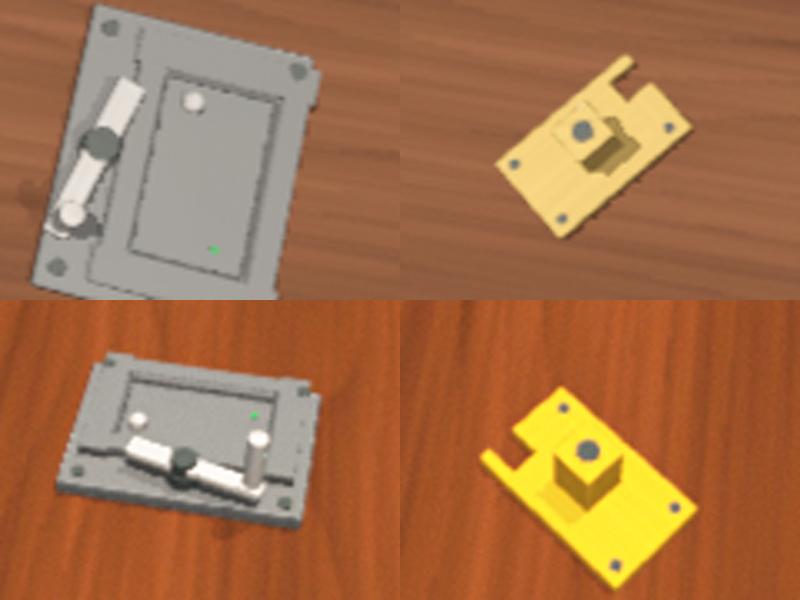

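View pics/top0.png

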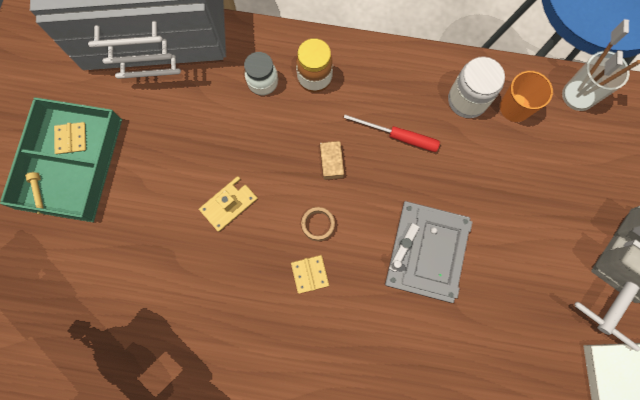

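```bash
cat > fit.py <<'E'
from h import *
np.set_printoptions(precision=1,suppress=True)
def rectify(c,img,z,x0,y0,w,h,k=4):
    "ortho view at plane z; col=(x-x0)*k,row=(y-y0)*k"
    W=np.float32([[x0,y0],[x0+w,y0],[x0+w,y0+h],[x0,y0+h]])
    P=np.float32([w2px(c,[*p,z]) for p in W])
    H=cv2.getPerspectiveTransform(P,np.float32((W-[x0,y0])*k))
    return cv2.warpPerspective(img,H,(int(w*k),int(h*k)),flags=cv2.INTER_CUBIC)
def rect(m,x0,y0,k=4):
    cs,_=cv2.findContours(m,cv2.RETR_EXTERNAL,cv2.CHAIN_APPROX_NONE); b=max(cs,key=cv2.contourArea)
    (u,v),s,a=cv2.minAreaRect(b); return np.array([x0+u/k,y0+v/k]),np.array(s)/k,a
E
python3 - <<'E'
from fit import *
for n in("top","side"):
    c=capture(n)
    # plate
    r=rectify(c,c["color"],8,420,120,200,200); hsv=cv2.cvtColor(r,cv2.COLOR_RGB2HSV); 
    m=cv2.inRange(hsv,(20,70,90),(35,255,255)); m=cv2.morphologyEx(m,cv2.MORPH_CLOSE,np.ones((9,9)))
    print(n,"plate",rect(m,420,120)); cv2.imwrite(f"pics/p_{n}.png",np.flipud(r)[...,::-1])
    r=rectify(c,c["color"],12,380,-320,230,240); hsv=cv2.cvtColor(r,cv2.COLOR_RGB2HSV)
    m=cv2.inRange(hsv,(0,0,90),(180,60,255)); m=cv2.morphologyEx(m,cv2.MORPH_OPEN,np.ones((25,25)))
    p,s,a=rect(m,380,-320);print(n,"jig base",p,s,a);cv2.imwrite(f"pics/j_{n}.png",r[...,::-1])
a=cv2.imread("pics/p_top.png");b=[np.flipud(cv2.imread(f"pics/j_{n}.png")) for n in("top","side")]
cv2.imwrite("pics/m1.png",cv2.resize(np.hstack(b),(800,418)))
E
```

```text
top plate (array([521.3, 215.6]), array([ 61.6, 100.3]), 51.76617431640625)
top jig base [ 491.9 -185.7] [137.5 169.8] 84.8206787109375
side plate (array([519.2, 216.7]), array([ 62.3, 102.1]), 51.428749084472656)
side jig base [ 489.6 -188.2] [149.1 169.2] 84.54447937011719
```

View pics/m1.png

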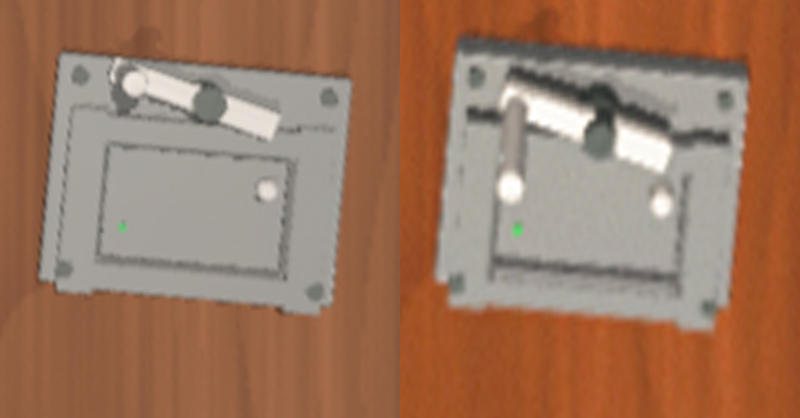

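```bash
cat > go.py <<'E'
import sys,numpy as np
from rig import sense
from scipy.spatial.transform import Rotation as R
s=sense(); q=np.array(s["ee_rot"]); r=R.from_quat(q[[1,2,3,0]]); M=r.as_matrix()
yaw=np.degrees(np.arctan2(M[1,1],M[0,1]))   # direction of tool y in world
print("pos",np.round(s["eef_pos"],1),"tool-y yaw",round(yaw,2),"tilt",np.round(M[:,2],4),"F",np.round(s["force"],1),"w",round(s["grip_width"],3),"gf",round(s["grip_force"],1),"j6",round(s["joints"][5],2),"t",s["time_s"])
if len(sys.argv)>3:
    t=np.array([float(a) for a in sys.argv[1:4]]); d=t-s["eef_pos"]
    dy=0
    if len(sys.argv)>4:
        dy=(float(sys.argv[4])-yaw+90)%180-90   # CCW world turn; tool z is down -> az=-dy
    M2=R.from_euler("z",dy,degrees=True).as_matrix()@M
    print("az",round(-np.radians(dy),3),"shift before turn",np.round(M.T@d,1),"after turn",np.round(M2.T@d,1))
E
python3 go.py 520.3 216 120 -38.4
```

```text
pos [204.4 483.6 231.3] tool-y yaw 67.09 tilt [ 0.  0. -1.] F [ 0.1 -0.1  0.4] w 0.997 gf 0.0 j6 -0.22 t 1.4
az -1.3 shift before turn [-395.2 -123.5  111.3] after turn [  13.5 -413.8  111.3]
```

```bash
python3 -m jog '[{"tx":-49.4,"ty":-15.4,"tz":14},{"tx":-49.4,"ty":-15.4,"tz":14},{"tx":-49.4,"ty":-15.4,"tz":14},{"tx":-49.4,"ty":-15.4,"tz":14},{"tx":-49.4,"ty":-15.4,"tz":14}]' 60
python3 -m jog '[{"tx":-49.4,"ty":-15.4,"tz":14},{"tx":-49.4,"ty":-15.4,"tz":14},{"tx":-49.4,"ty":-15.4,"tz":14},{"az":0.1674},{"az":0.1674}]'
python3 -m jog '[{"az":0.1674},{"az":0.1674},{"az":0.1674},{"az":0.1674},{"az":0.1674}]'
python3 -m jog '[{"az":0.1674},{"az":0.1674},{"az":0.1674},{"az":0.1674},{}]'
python3 go.py 520.3 216 60 -38.4
```

```text
pos [204.4 483.6 231.3] tool-y yaw 67.09 tilt [ 0.  0. -1.] F [ 0.1 -0.1  0.4] w 0.997 gf 0.0 j6 -0.22 t 1.4
az -1.3 shift before turn [-395.2 -123.5  171.3] after turn [  13.5 -413.8  171.3]schema error: expected keys tx, ty, tz, ax, ay, az, jaw
schema error: expected keys tx, ty, tz, ax, ay, az, jaw
schema error: expected keys tx, ty, tz, ax, ay, az, jaw
schema error: expected keys tx, ty, tz, ax, ay, az, jaw
```

```bash
python3 -m jog '[{"tx":-49.4,"ty":-15.4,"tz":14,"ax":0,"ay":0,"az":0,"jaw":-1},{"tx":-49.4,"ty":-15.4,"tz":14,"ax":0,"ay":0,"az":0,"jaw":-1},{"tx":-49.4,"ty":-15.4,"tz":14,"ax":0,"ay":0,"az":0,"jaw":-1},{"tx":-49.4,"ty":-15.4,"tz":14,"ax":0,"ay":0,"az":0,"jaw":-1},{"tx":-49.4,"ty":-15.4,"tz":14,"ax":0,"ay":0,"az":0,"jaw":-1}]' 60
python3 -m jog '[{"tx":-49.4,"ty":-15.4,"tz":14,"ax":0,"ay":0,"az":0,"jaw":-1},{"tx":-49.4,"ty":-15.4,"tz":14,"ax":0,"ay":0,"az":0,"jaw":-1},{"tx":-49.4,"ty":-15.4,"tz":14,"ax":0,"ay":0,"az":0,"jaw":-1},{"tx":0,"ty":0,"tz":0,"ax":0,"ay":0,"az":0.1674,"jaw":-1},{"tx":0,"ty":0,"tz":0,"ax":0,"ay":0,"az":0.1674,"jaw":-1}]'
python3 -m jog '[{"tx":0,"ty":0,"tz":0,"ax":0,"ay":0,"az":0.1674,"jaw":-1},{"tx":0,"ty":0,"tz":0,"ax":0,"ay":0,"az":0.1674,"jaw":-1},{"tx":0,"ty":0,"tz":0,"ax":0,"ay":0,"az":0.1674,"jaw":-1},{"tx":0,"ty":0,"tz":0,"ax":0,"ay":0,"az":0.1674,"jaw":-1},{"tx":0,"ty":0,"tz":0,"ax":0,"ay":0,"az":0.1674,"jaw":-1}]'
python3 -m jog '[{"tx":0,"ty":0,"tz":0,"ax":0,"ay":0,"az":0.1674,"jaw":-1},{"tx":0,"ty":0,"tz":0,"ax":0,"ay":0,"az":0.1674,"jaw":-1},{"tx":0,"ty":0,"tz":0,"ax":0,"ay":0,"az":0.1674,"jaw":-1},{"tx":0,"ty":0,"tz":0,"ax":0,"ay":0,"az":0.1674,"jaw":-1},{"tx":0,"ty":0,"tz":0,"ax":0,"ay":0,"az":0,"jaw":-1}]'
python3 go.py 520.3 216 60 -38.4
```

```text
time_s: 2.02
eef_pos: [403.1, 315.3, 161.0]
ee_rot: [0.0, 0.199, 0.98, 0.0]
force: [0.4, 1.0, -1.2]
grip_width: 0.998
grip_force: 0.0
time_s: 2.65
eef_pos: [520.8, 215.7, 118.9]
ee_rot: [-0.0, 0.362, 0.932, -0.0]
force: [0.3, 0.7, -0.2]
grip_width: 0.998
grip_force: 0.0
time_s: 3.28
eef_pos: [520.5, 216.3, 119.3]
ee_rot: [0.0, 0.709, 0.705, 0.0]
force: [-0.3, 0.2, 0.3]
grip_width: 1.0
grip_force: 0.0
time_s: 3.9
eef_pos: [520.4, 216.3, 119.3]
ee_rot: [-0.0, 0.9, 0.436, -0.0]
force: [-0.4, -0.9, 0.5]
grip_width: 1.0
grip_force: 0.0
pos [520.4 216.3 119.3] tool-y yaw -38.33 tilt [-0. -0. -1.] F [-0.4 -0.9  0.5] w 1.0 gf 0.0 j6 0.85 t 3.9
az 0.001 shift before turn [-0.3  0.1 59.3] after turn [-0.3  0.1 59.3]
```

```bash
python3 -m jog '[{"tx":0,"ty":0,"tz":40,"ax":0,"ay":0,"az":0,"jaw":-1},{"tx":0,"ty":0,"tz":40,"ax":0,"ay":0,"az":0,"jaw":-1},{"tx":0,"ty":0,"tz":20,"ax":0,"ay":0,"az":0,"jaw":-1},{"tx":0,"ty":0,"tz":7,"ax":0,"ay":0,"az":0,"jaw":-1},{"tx":0,"ty":0,"tz":0,"ax":0,"ay":0,"az":0,"jaw":-0.2}]' 60
python3 -m jog '[{"tx":0,"ty":0,"tz":0,"ax":0,"ay":0,"az":0,"jaw":0.2},{"tx":0,"ty":0,"tz":0,"ax":0,"ay":0,"az":0,"jaw":1},{"tx":0,"ty":0,"tz":0,"ax":0,"ay":0,"az":0,"jaw":1},{"tx":0,"ty":0,"tz":0,"ax":0,"ay":0,"az":0,"jaw":1},{"tx":0,"ty":0,"tz":0,"ax":0,"ay":0,"az":0,"jaw":1}]' 60
python3 go.py
```

```text
time_s: 4.53
eef_pos: [520.7, 216.3, 12.6]
ee_rot: [0.0, 0.9, 0.436, 0.0]
force: [-0.1, 0.3, -0.3]
grip_width: 0.82
grip_force: 0.0
time_s: 5.15
eef_pos: [520.8, 216.5, 13.2]
ee_rot: [0.0, 0.9, 0.435, 0.001]
force: [-2.1, 0.5, 6.6]
grip_width: 0.292
grip_force: 61.5
pos [520.8 216.5  13.2] tool-y yaw -38.4 tilt [ 1.2e-03  3.0e-04 -1.0e+00] F [-2.1  0.5  6.6] w 0.292 gf 61.5 j6 0.86 t 5.15
```

```bash
python3 -m jog '[{"tx":0,"ty":0,"tz":-40,"ax":0,"ay":0,"az":0,"jaw":1},{"tx":0,"ty":0,"tz":-60,"ax":0,"ay":0,"az":-0.147,"jaw":1},{"tx":0,"ty":0,"tz":0,"ax":0,"ay":0,"az":-0.147,"jaw":1},{"tx":0,"ty":0,"tz":0,"ax":0,"ay":0,"az":-0.147,"jaw":1},{"tx":0,"ty":0,"tz":0,"ax":0,"ay":0,"az":-0.147,"jaw":1}]'
python3 go.py 491.2 -199.2 113 -4.7
```

```text
time_s: 5.78
eef_pos: [519.8, 216.2, 111.6]
ee_rot: [-0.0, 0.734, 0.679, -0.001]
force: [-0.5, -0.4, -6.2]
grip_width: 0.293
grip_force: 61.0
pos [519.8 216.2 111.6] tool-y yaw -4.43 tilt [-1.7e-03 -4.0e-04 -1.0e+00] F [-0.5 -0.4 -6.2] w 0.293 gf 61.0 j6 0.26 t 5.775
az 0.005 shift before turn [-416.3    3.6   -1.2] after turn [-416.3    5.5   -1.2]
```

```bash
python3 -m jog '[{"tx":-46.2,"ty":0.5,"tz":0,"ax":0,"ay":0,"az":0,"jaw":1},{"tx":-46.2,"ty":0.5,"tz":0,"ax":0,"ay":0,"az":0,"jaw":1},{"tx":-46.2,"ty":0.5,"tz":0,"ax":0,"ay":0,"az":0,"jaw":1},{"tx":-46.2,"ty":0.5,"tz":0,"ax":0,"ay":0,"az":0,"jaw":1},{"tx":-46.2,"ty":0.5,"tz":0,"ax":0,"ay":0,"az":0,"jaw":1}]'
python3 -m jog '[{"tx":-46.2,"ty":0.5,"tz":0,"ax":0,"ay":0,"az":0,"jaw":1},{"tx":-46.2,"ty":0.5,"tz":0,"ax":0,"ay":0,"az":0,"jaw":1},{"tx":-46.2,"ty":0.5,"tz":10,"ax":0,"ay":0,"az":0,"jaw":1},{"tx":-46.2,"ty":0.5,"tz":20,"ax":0,"ay":0,"az":0,"jaw":1},{"tx":0,"ty":0,"tz":20,"ax":0,"ay":0,"az":0,"jaw":1}]'
python3 go.py 491.2 -199.2 63 -4.7
python3 - <<'E'
from fit import *
p=sense()["eef_pos"];zt=p[2]-13.2+8
out=[]
for n in("top","side"):
    c=capture(n)
    r=rectify(c,c["color"],zt,391,-299,200,200); hsv=cv2.cvtColor(r,cv2.COLOR_RGB2HSV)
    m=cv2.inRange(hsv,(18,70,60),(35,255,255)); m=cv2.morphologyEx(m,cv2.MORPH_CLOSE,np.ones((9,9)))
    print(n,"plate",rect(m,391,-299)); out.append(np.flipud(r)[...,::-1])
cv2.imwrite("pics/m2.png",cv2.resize(np.hstack(out),(800,400)))
E
```

```text
time_s: 6.4
eef_pos: [503.2, -15.5, 111.8]
ee_rot: [-0.001, 0.736, 0.677, -0.0]
force: [0.1, -0.2, -4.8]
grip_width: 0.292
grip_force: 60.9
time_s: 7.02
eef_pos: [490.0, -201.2, 61.2]
ee_rot: [0.0, 0.737, 0.676, -0.0]
force: [-0.3, 1.3, -5.7]
grip_width: 0.293
grip_force: 61.0
pos [ 490.  -201.2   61.2] tool-y yaw -4.92 tilt [-3.e-04 -3.e-04 -1.e+00] F [-0.3  1.3 -5.7] w 0.293 gf 61.0 j6 -0.52 t 7.025
az -0.004 shift before turn [ 2.1  1.  -1.8] after turn [ 2.1  1.  -1.8]
top plate (array([ 578.3, -188.6]), array([15.2, 41. ]), 55.08059310913086)
side plate (array([ 486.9, -204.6]), array([ 99. , 103.8]), 85.39990234375)
```

View pics/m2.png

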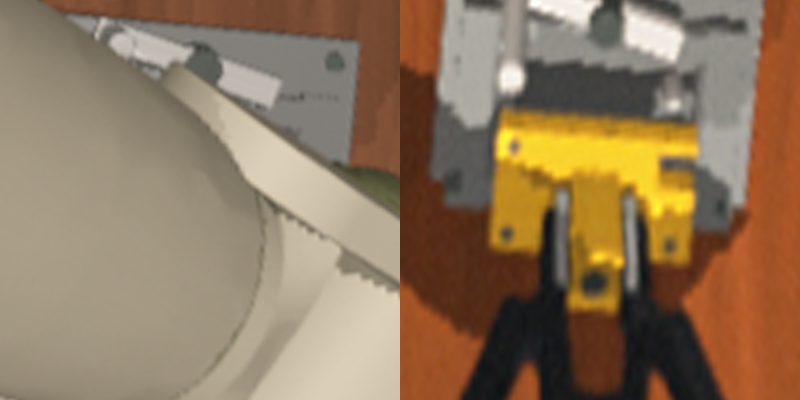

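```bash
python3 -m jog '[{"tx":0.6,"ty":0.8,"tz":12,"ax":0,"ay":0,"az":0,"jaw":1},{"tx":0,"ty":0,"tz":12,"ax":0,"ay":0,"az":0,"jaw":1},{"tx":0,"ty":0,"tz":2,"ax":0,"ay":0,"az":0,"jaw":1},{"tx":0,"ty":0,"tz":0,"ax":0,"ay":0,"az":0,"jaw":1}]'
python3 -m jog '[{"tx":0,"ty":0,"tz":2,"ax":0,"ay":0,"az":0,"jaw":1},{"tx":0,"ty":0,"tz":2,"ax":0,"ay":0,"az":0,"jaw":1},{"tx":0,"ty":0,"tz":2,"ax":0,"ay":0,"az":0,"jaw":1},{"tx":0,"ty":0,"tz":0,"ax":0,"ay":0,"az":0,"jaw":1}]'
```

```text
time_s: 7.62
eef_pos: [491.7, -197.8, 36.4]
ee_rot: [0.0, 0.736, 0.678, -0.0]
force: [-0.3, -0.1, -5.4]
grip_width: 0.296
grip_force: 60.8
time_s: 8.12
eef_pos: [491.5, -197.9, 30.2]
ee_rot: [-0.0, 0.736, 0.677, -0.0]
force: [-0.0, -0.9, -4.5]
grip_width: 0.292
grip_force: 60.8
```

```bash
python3 -m jog '[{"tx":-1.5,"ty":-0.4,"tz":0,"ax":0,"ay":0,"az":0,"jaw":1},{"tx":0,"ty":0,"tz":2,"ax":0,"ay":0,"az":0,"jaw":1},{"tx":0,"ty":0,"tz":0,"ax":0,"ay":0,"az":0,"jaw":1}]'
python3 -m jog '[{"tx":0,"ty":0,"tz":1.5,"ax":0,"ay":0,"az":0,"jaw":1},{"tx":0,"ty":0,"tz":1.5,"ax":0,"ay":0,"az":0,"jaw":1},{"tx":0,"ty":0,"tz":0,"ax":0,"ay":0,"az":0,"jaw":1}]'
```

```text
time_s: 8.5
eef_pos: [490.9, -199.4, 28.1]
ee_rot: [-0.0, 0.736, 0.677, -0.0]
force: [-0.1, 0.2, -4.6]
grip_width: 0.295
grip_force: 60.8
time_s: 8.88
eef_pos: [491.0, -199.4, 25.2]
ee_rot: [-0.0, 0.736, 0.677, -0.0]
force: [-0.8, -0.4, -4.7]
grip_width: 0.292
grip_force: 61.0
```

```bash
python3 -m jog '[{"tx":0,"ty":0,"tz":1,"ax":0,"ay":0,"az":0,"jaw":1},{"tx":0,"ty":0,"tz":0,"ax":0,"ay":0,"az":0,"jaw":1}]'
python3 -m jog '[{"tx":0,"ty":0,"tz":1,"ax":0,"ay":0,"az":0,"jaw":1},{"tx":0,"ty":0,"tz":0,"ax":0,"ay":0,"az":0,"jaw":1}]'
```

```text
time_s: 9.12
eef_pos: [491.1, -199.4, 25.2]
ee_rot: [0.0, 0.736, 0.677, -0.0]
force: [-4.5, 1.5, 5.4]
grip_width: 0.293
grip_force: 62.5
time_s: 9.38
eef_pos: [491.1, -199.4, 25.1]
ee_rot: [0.0, 0.736, 0.677, -0.0]
force: [-8.0, 4.1, 18.0]
grip_width: 0.293
grip_force: 64.0
```

```bash
python3 -m jog '[{"tx":0,"ty":0,"tz":-1,"ax":0,"ay":0,"az":0,"jaw":0},{"tx":0,"ty":0,"tz":0,"ax":0,"ay":0,"az":0,"jaw":-0.2},{"tx":0,"ty":0,"tz":0,"ax":0,"ay":0,"az":0,"jaw":-0.2},{"tx":0,"ty":0,"tz":0,"ax":0,"ay":0,"az":0,"jaw":-0.2}]'
python3 -m jog '[{"tx":0,"ty":0,"tz":-30,"ax":0,"ay":0,"az":0,"jaw":-0.2},{"tx":0,"ty":0,"tz":-50,"ax":0,"ay":0,"az":0,"jaw":-0.2},{"tx":0,"ty":0,"tz":-50,"ax":0,"ay":0,"az":0,"jaw":-0.2},{"tx":60,"ty":-60,"tz":0,"ax":0,"ay":0,"az":0,"jaw":-0.2},{"tx":60,"ty":-60,"tz":0,"ax":0,"ay":0,"az":0,"jaw":-0.2}]'
python3 -m jog '[{"tx":60,"ty":0,"tz":0,"ax":0,"ay":0,"az":0,"jaw":0.2},{"tx":60,"ty":0,"tz":0,"ax":0,"ay":0,"az":0,"jaw":1},{"tx":0,"ty":0,"tz":0,"ax":0,"ay":0,"az":0,"jaw":1},{"tx":0,"ty":0,"tz":0,"ax":0,"ay":0,"az":0,"jaw":1}]'
python3 - <<'E'
from fit import *
out=[]
for n in("top","side"):
    c=capture(n)
    for q in("clamp_pivot","clamp_post","plate_boss"):
        for r in place_of(q,n)[:1]: print(n,q,round(r["conf"],2),px2w(c,*r["centre"],Z[q]+(12 if q=="plate_boss" else 0)))
    r=rectify(c,c["color"],20,391,-299,200,200); out.append(np.flipud(r)[...,::-1])
cv2.imwrite("pics/m3.png",cv2.resize(np.hstack(out),(800,400)))
E
```

```text
time_s: 9.88
eef_pos: [491.1, -199.5, 24.2]
ee_rot: [0.0, 0.736, 0.677, -0.0]
force: [0.0, 0.2, 0.3]
grip_width: 0.595
grip_force: 0.0
time_s: 10.5
eef_pos: [409.2, -103.1, 154.5]
ee_rot: [0.0, 0.736, 0.677, 0.0]
force: [0.5, 0.5, 0.6]
grip_width: 0.597
grip_force: 0.0
time_s: 11.0
eef_pos: [420.2, 15.3, 154.3]
ee_rot: [0.0, 0.735, 0.678, -0.0]
force: [0.1, -1.3, 0.3]
grip_width: 0.0
grip_force: 0.0
top clamp_pivot 0.88 [ 499.8 -139.7   22.5]
top clamp_post 0.94 [ 445.4 -119.5   72.5]
top plate_boss 0.94 [ 490.2 -196.4   54. ]
side clamp_pivot 0.96 [ 501.4 -127.4   22.5]
side plate_boss 0.86 [ 491.4 -198.7   54. ]
```

View pics/m3.png

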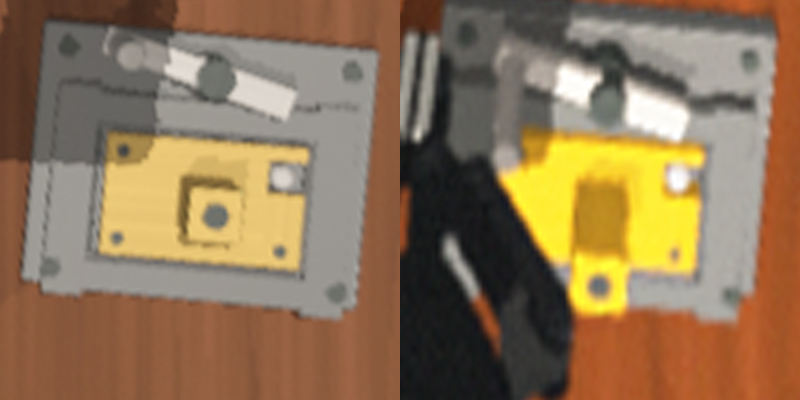

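```bash
python3 -m jog '[{"tx":0,"ty":0,"tz":0,"ax":0,"ay":0,"az":-0.167,"jaw":-1},{"tx":0,"ty":0,"tz":0,"ax":0,"ay":0,"az":-0.167,"jaw":-1},{"tx":0,"ty":0,"tz":0,"ax":0,"ay":0,"az":-0.167,"jaw":-1},{"tx":0,"ty":0,"tz":0,"ax":0,"ay":0,"az":-0.167,"jaw":-1},{"tx":0,"ty":0,"tz":0,"ax":0,"ay":0,"az":-0.167,"jaw":-1}]' 20
python3 -m jog '[{"tx":0,"ty":0,"tz":0,"ax":0,"ay":0,"az":-0.167,"jaw":-1},{"tx":0,"ty":0,"tz":0,"ax":0,"ay":0,"az":-0.167,"jaw":-1},{"tx":0,"ty":0,"tz":0,"ax":0,"ay":0,"az":-0.167,"jaw":-1},{"tx":0,"ty":0,"tz":0,"ax":0,"ay":0,"az":0,"jaw":-1}]'
python3 go.py 447.5 -120 120 71.6
```

```text
time_s: 12.02
eef_pos: [420.1, 15.3, 154.3]
ee_rot: [-0.0, 0.395, 0.918, -0.0]
force: [0.3, -0.5, -0.4]
grip_width: 0.998
grip_force: 0.0
time_s: 12.52
eef_pos: [420.1, 15.4, 154.3]
ee_rot: [0.0, 0.159, 0.987, -0.0]
force: [0.2, -0.0, -0.3]
grip_width: 0.998
grip_force: 0.0
pos [420.1  15.4 154.3] tool-y yaw 71.72 tilt [ 0. -0. -1.] F [ 0.2 -0.  -0.3] w 0.998 gf 0.0 j6 -1.5 t 12.525
az 0.002 shift before turn [ -68.5 -120.    34.3] after turn [ -68.7 -119.8   34.3]
```

Move over the post, descend to TCP z ≈ 48, and close gently.

```bash
python3 -m jog '[{"tx":-23,"ty":-40,"tz":0,"ax":0,"ay":0,"az":0,"jaw":-1},{"tx":-23,"ty":-40,"tz":0,"ax":0,"ay":0,"az":0,"jaw":-1},{"tx":-22.5,"ty":-40,"tz":0,"ax":0,"ay":0,"az":0,"jaw":-1},{"tx":0,"ty":0,"tz":35,"ax":0,"ay":0,"az":0,"jaw":-1},{"tx":0,"ty":0,"tz":0,"ax":0,"ay":0,"az":0,"jaw":-1}]' 20
python3 -m jog '[{"tx":0,"ty":0,"tz":30,"ax":0,"ay":0,"az":0,"jaw":-1},{"tx":0,"ty":0,"tz":30,"ax":0,"ay":0,"az":0,"jaw":-1},{"tx":0,"ty":0,"tz":11,"ax":0,"ay":0,"az":0,"jaw":-1},{"tx":0,"ty":0,"tz":0,"ax":0,"ay":0,"az":0,"jaw":0},{"tx":0,"ty":0,"tz":0,"ax":0,"ay":0,"az":0,"jaw":0.3}]'
python3 -m jog '[{"tx":0,"ty":0,"tz":0,"ax":0,"ay":0,"az":0,"jaw":0.6},{"tx":0,"ty":0,"tz":0,"ax":0,"ay":0,"az":0,"jaw":1},{"tx":0,"ty":0,"tz":0,"ax":0,"ay":0,"az":0,"jaw":1},{"tx":0,"ty":0,"tz":0,"ax":0,"ay":0,"az":0,"jaw":1},{"tx":0,"ty":0,"tz":0,"ax":0,"ay":0,"az":0,"jaw":1}]' 20
```

```text
time_s: 13.15
eef_pos: [446.5, -119.6, 117.8]
ee_rot: [-0.002, 0.16, 0.987, 0.001]
force: [-1.0, -0.2, 1.5]
grip_width: 1.002
grip_force: 0.0
time_s: 13.78
eef_pos: [448.4, -120.1, 49.5]
ee_rot: [0.001, 0.158, 0.987, -0.0]
force: [-0.1, 0.4, 0.4]
grip_width: 0.607
grip_force: 0.0
time_s: 14.4
eef_pos: [447.9, -119.9, 48.8]
ee_rot: [0.0, 0.158, 0.987, -0.0]
force: [-1.7, 0.6, 5.9]
grip_width: 0.155
grip_force: 21.7
```

```bash
python3 -m jog '[{"tx":-0.43,"ty":6.5,"tz":0,"ax":0,"ay":0,"az":0.131,"jaw":1},{"tx":-0.43,"ty":6.5,"tz":0,"ax":0,"ay":0,"az":0.131,"jaw":1},{"tx":-0.43,"ty":6.5,"tz":0,"ax":0,"ay":0,"az":0.131,"jaw":1},{"tx":-0.43,"ty":6.5,"tz":0,"ax":0,"ay":0,"az":0.131,"jaw":1},{"tx":0,"ty":0,"tz":0,"ax":0,"ay":0,"az":0,"jaw":1}]' 20
python3 go.py
```

```text
time_s: 15.02
eef_pos: [462.9, -98.7, 48.8]
ee_rot: [0.001, 0.408, 0.913, -0.0]
force: [3.3, -2.4, 2.8]
grip_width: 0.152
grip_force: 21.6
pos [462.9 -98.7  48.8] tool-y yaw 41.89 tilt [ 0.0024 -0.0013 -1.    ] F [ 3.3 -2.4  2.8] w 0.152 gf 21.6 j6 -1.19 t 15.025
```

```bash
python3 -m jog '[{"tx":-0.43,"ty":6.5,"tz":0,"ax":0,"ay":0,"az":0.131,"jaw":1},{"tx":-0.43,"ty":6.5,"tz":0,"ax":0,"ay":0,"az":0.131,"jaw":1},{"tx":-0.43,"ty":6.5,"tz":0,"ax":0,"ay":0,"az":0.131,"jaw":1},{"tx":-0.43,"ty":6.5,"tz":0,"ax":0,"ay":0,"az":0.131,"jaw":1},{"tx":0,"ty":0,"tz":0,"ax":0,"ay":0,"az":0,"jaw":1}]'
python3 -m jog '[{"tx":-0.43,"ty":6.5,"tz":0,"ax":0,"ay":0,"az":0.131,"jaw":1},{"tx":0,"ty":0,"tz":0,"ax":0,"ay":0,"az":0,"jaw":1},{"tx":-0.43,"ty":6.5,"tz":0,"ax":0,"ay":0,"az":0.131,"jaw":1},{"tx":0,"ty":0,"tz":0,"ax":0,"ay":0,"az":0,"jaw":1}]'
python3 go.py
```

```text
time_s: 15.65
eef_pos: [485.9, -87.8, 48.8]
ee_rot: [0.002, 0.63, 0.777, -0.0]
force: [3.8, -6.6, 2.7]
grip_width: 0.156
grip_force: 21.5
time_s: 16.15
eef_pos: [498.8, -87.1, 48.8]
ee_rot: [0.002, 0.726, 0.688, 0.0]
force: [2.8, -6.6, 2.8]
grip_width: 0.153
grip_force: 21.6
pos [498.8 -87.1  48.8] tool-y yaw -3.12 tilt [ 0.0024 -0.0024 -1.    ] F [ 2.8 -6.6  2.8] w 0.153 gf 21.6 j6 -0.35 t 16.15
```

```bash
python3 -m jog '[{"tx":0,"ty":1.5,"tz":0,"ax":0,"ay":0,"az":0,"jaw":1},{"tx":0,"ty":0,"tz":0,"ax":0,"ay":0,"az":0,"jaw":1},{"tx":0,"ty":1,"tz":0,"ax":0,"ay":0,"az":0,"jaw":1},{"tx":0,"ty":0,"tz":0,"ax":0,"ay":0,"az":0,"jaw":1}]'
python3 -m jog '[{"tx":0,"ty":0,"tz":0,"ax":0,"ay":0,"az":0,"jaw":0.3},{"tx":0,"ty":0,"tz":0,"ax":0,"ay":0,"az":0,"jaw":-0.2},{"tx":0,"ty":0,"tz":0,"ax":0,"ay":0,"az":0,"jaw":-0.2},{"tx":0,"ty":0,"tz":0,"ax":0,"ay":0,"az":0,"jaw":-0.2}]'
```

```text
time_s: 16.65
eef_pos: [499.8, -87.1, 48.7]
ee_rot: [0.0, 0.726, 0.688, -0.001]
force: [-4.1, -7.3, 6.4]
grip_width: 0.155
grip_force: 22.0
time_s: 17.15
eef_pos: [500.3, -85.7, 48.2]
ee_rot: [-0.0, 0.727, 0.687, -0.0]
force: [0.1, -0.0, 1.1]
grip_width: 0.601
grip_force: 0.0
```

At the stop (force rose). Retreat straight up, back off and look.

```bash
python3 -m jog '[{"tx":0,"ty":0,"tz":-30,"ax":0,"ay":0,"az":0,"jaw":-0.2},{"tx":0,"ty":0,"tz":-50,"ax":0,"ay":0,"az":0,"jaw":-0.2},{"tx":0,"ty":0,"tz":-50,"ax":0,"ay":0,"az":0,"jaw":-0.2},{"tx":30,"ty":-60,"tz":0,"ax":0,"ay":0,"az":0,"jaw":-0.2},{"tx":30,"ty":-60,"tz":0,"ax":0,"ay":0,"az":0,"jaw":-0.2}]'
python3 -m jog '[{"tx":60,"ty":0,"tz":0,"ax":0,"ay":0,"az":0,"jaw":-0.2},{"tx":60,"ty":0,"tz":0,"ax":0,"ay":0,"az":0,"jaw":-0.2},{"tx":0,"ty":0,"tz":0,"ax":0,"ay":0,"az":0,"jaw":-0.2}]'
python3 - <<'E'
from fit import *
out=[]
for n in("top","side"):
    c=capture(n)
    r=rectify(c,c["color"],20,391,-279,200,220); out.append(np.flipud(r)[...,::-1])
cv2.imwrite("pics/m4.png",cv2.resize(np.hstack(out),(800,440)))
E
```

```text
time_s: 17.77
eef_pos: [390.5, -23.0, 178.4]
ee_rot: [0.0, 0.727, 0.687, 0.0]
force: [0.6, 0.6, 0.2]
grip_width: 0.601
grip_force: 0.0
time_s: 18.15
eef_pos: [398.0, 99.3, 178.4]
ee_rot: [-0.0, 0.725, 0.689, 0.0]
force: [0.4, -0.4, -0.5]
grip_width: 0.597
grip_force: 0.0
```

View pics/m4.png

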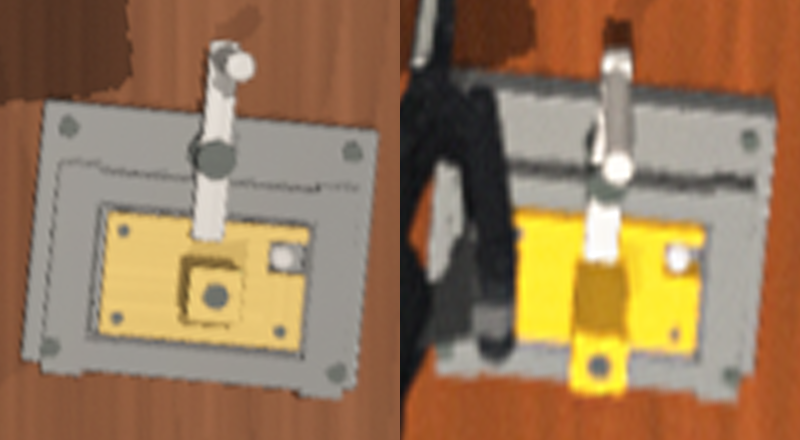

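The plate lies flush with its notch over the pin at about (285,257). The clamp nose at about (209,235) is square over the plate's edge, and the gripper is clear of everything.

```bash
python3 -c "
from rig import *
print(finish_job())"
```

```text
the job is handed in; nothing more can be done
None
```

The lock plate is fully home in the jig with its notch over the pin at place_a, the clamp is swung to its stop over the plate's edge, the gripper is clear, and the job was handed in at about 18 s (the hand-in gave no verdict).

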